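# Clamp the polishing bit and hold the dead-man paddle at slow speed

## Task

Get the bench spindle ready for slow polishing: with the paddle still up, turn the chuck sleeve clockwise (seen from above) until it stops and the three jaws clamp the polishing bit upright. Then let go of the chuck, press the spring-loaded dead-man paddle down with the fingers until the pointer at its front end stands clear between the two gauge pegs, and finish while still holding it there; never push the pointer past the lower peg, and leave the other things on the table where they are.

Things in the scene. Friction and masses are not known exactly. Their poses are not given: they have to be found in the camera images.
- spindle: bench spindle, fixed to the table: grey motor housing 90x90 mm, 38 mm high, with an upright three-jaw chuck in its middle. Origin at the centre of its underside, z up. It may stand to the left or right of the paddle.
- sleeve_grip (a point): point on the vertical axis of the chuck sleeve at the height to grip it, 76 mm above the table. The sleeve is a dark ribbed steel ring 45 mm in diameter, 52 to 88 mm above the table (straight up to 80 mm, tapered above), free to be gripped from any side. The jaws reach up to 98 mm and the bit's head to 117 mm above the table on the same axis, so that much must fit between the fingers.
- sleeve (a joint): angle of the chuck sleeve in rad: 0 is fully open, grows as it is turned clockwise seen from above, firm stop at 1.25. The jaws first touch the bit at about 0.9 and clamp it firmly at the stop. Starts between 0 and 0.3. Friction (0.25 N m) keeps it where it is left, so re-gripping is possible.
- jaw_1: one of three steel jaws in the chuck; all three move inward together, 3 mm per rad of sleeve.
- jaw_2: second jaw, like jaw_1
- jaw_3: third jaw, like jaw_1
- bit: polishing bit standing loose between the open jaws: steel shank 8 mm in diameter, 50 mm long, with a pale head 14 mm in diameter, 67 mm long in all. Origin at the centre of the shank's foot, 50 mm above the table, z along the bit.
- bit_shank (a point): point on the bit's axis, 29 mm above its foot, at the jaws
- paddle_base: fixed stand of the dead-man paddle. Origin at its underside, x from the pad towards the hinge. Grey base plate 80x12 mm, x from -107 to +85 mm; two aluminium cheeks 72 mm high hold the hinge at x = +50, 55 mm above the table; a slim black gauge post 80 mm high at x = -94, y = +18 mm, whose two steel pegs (4 mm thick) point to -y, 43 and 67 mm above the table.
- paddle_pad (a point): centre of the top of the paddle's black pad (44x40 mm), 110 mm from the hinge on the stand's -x side; press here straight down. 86 mm above the table at rest, 63 mm with the pointer half way between the pegs. The pointer is a steel pin 3 mm thick that sticks out 17 mm from the pad's free end, 8 mm below the pad's top, and moves past the ends of the pegs.
- paddle (a joint): angle of the paddle in rad: 0 at rest (up), grows as it is pressed down (about 110 mm of pad travel per rad), 0.36 at the lower stop. At 0.21 the paddle is level and the pointer half way between the pegs; it is clear between them from 0.15 to 0.27, and past the lower peg at 0.31. A spring pushes it back up: about 5 N at rest, 8 N at 0.21.
- eraser: eraser 20x42x13 mm lying on the table, a bystander. Origin at its underside.
- tape_roll: flat roll of tape, 52 mm in diameter, 15 mm high, a bystander. Origin at its underside.
- sharpener: small pencil sharpener 15x26x13 mm, a bystander. Origin at its underside.
- glue_pen: glue pen 16x126x16 mm lying on the table, a bystander. Origin at its underside.
There are look-alikes about, which are no part of the job. What is shaped like the spindle but orange is not meant.

How it is judged:
On the way, in this order (a step that is already met when the one before it is completed fails the run):
1. the chuck clamps the upright bit with all three jaws while the paddle is still up (contact force between each of jaw_1, jaw_2, jaw_3 and bit above 0.5 N and value of joint sleeve above 1.05 rad and horizontal distance between bit_shank and sleeve_grip below 0.003 m and angle between bit's own z axis and vertical below 0.12 rad and value of joint paddle below 0.04 rad), for 0.2 s.
2. the fingers hold the paddle with its pointer between the pegs, off the chuck (value of joint paddle between 0.15 and 0.27 rad and contact force between the fingers and paddle_base above 2 N and contact force between the fingers and spindle below 0.5 N), for 0.3 s.
At the end, for the whole second after the job is handed in: At the end the fingers still press the paddle (over 2 N), at rest at 0.15 to 0.27 rad; each jaw bears on the bit (over 0.5 N), sleeve past 1.05 rad, bit within 3 mm of the chuck axis and 0.12 rad of upright; the robot off the spindle; bystanders within 20 mm of their starts (all of step 2 and contact force between each of jaw_1, jaw_2, jaw_3 and bit above 0.5 N and value of joint sleeve above 1.05 rad and horizontal distance between bit_shank and sleeve_grip below 0.003 m and angle between bit's own z axis and vertical below 0.12 rad and velocity of joint paddle between -0.05 and 0.05 rad/s and contact force between the arm and spindle below 0.5 N and distance of each of eraser, tape_roll, sharpener, glue_pen from where it was at the start of the episode below 0.02 m); the arm keeps its last pose, push and grip.
It fails at once if the paddle's pointer is pushed past the lower peg (value of joint paddle above 0.31 rad).
It fails at once if the eraser is knocked away (distance of eraser from where it was at the start of the episode above 0.03 m).
It fails at once if the tape roll is knocked away (distance of tape_roll from where it was at the start of the episode above 0.03 m).
It fails at once if the sharpener is knocked away (distance of sharpener from where it was at the start of the episode above 0.03 m).
It fails at once if the glue pen is knocked away (distance of glue_pen from where it was at the start of the episode above 0.03 m).
It also fails if it takes over 42 s, if anything falls off the work surface, if the arm or the gripper's body presses on something with over 40 N, if the wrist force passes 120 N, or if a joint passes its speed limit or range.

## Robot

A 6-joint arm with a two-finger parallel gripper is mounted at the origin on a cart in front of the work surface, level with it; the furniture and walls round the work are solid. World frame = base frame: x ahead of the robot, y to its left, z up, the work surface at z = 0. Lengths are in m, angles in rad, forces in N, time in s.
With the tool pointing down it reaches from about 0.3 to 0.775 m from the base axis. Payload 14.6 kg.
Tool frame: the origin (TCP) lies on the front face of the gripper's body, between the roots of the fingers; the fingertips stand 73 mm ahead of it and the grasp point (between the pads) lies 54 mm ahead of it (pinch_z is the distance from the TCP to the grasp point, in m); z points along the fingers, y is the line along which they close (so a half turn about z gives the same grasp; the last joint's range is limited). The gripper opens to 85 mm and grips with 20 to 120 N. Pads are 22 mm wide; open, the fingers measure 114 mm over their backs; the gripper's body (76 mm by 85 mm) begins 54 mm behind the grasp point. The pads swing forward as they close: fully open they stand 13 mm farther back than shut.
Start: joints at [1.176, 0.3, 1.521, -0, 1.321, -0.067], TCP at [0.177, 0.521, 0.304] pointing down, gripper open.
Joint ranges: [-3.03, 3.03], [-0.79, 2.21], [0.23, 2.52], [-1.04, 4.18], [0, 3.07], [-2.55, 2.55]. Speed limits (rad/s): [2.22, 2.22, 2.57, 3.14, 3.14, 3.14].

## Interface

Orientations are given as a 3x3 rotation matrix whose columns are the frame's x, y, z axes.
In Python, from station import * gives the robot as it stands.
- The arm moves only by the tool play_rows, never from a script. Its argument "motion" is a list of rows, each a list of 5 numbers: the opening, from -1 (shut) to 1 (fully open), then the shift along the tool's x, y, z in m, then the turn about the tool's z in rad. A call has 1 to 8 rows; each row shifts and turns the commanded pose from where the row before left it, along the tool's axes as they then stand; what a row does not reach is not made up. A row lasts 1/12 s, in which the tool goes at most 41.7 mm and 7.16 degrees, less where a joint would pass 70% of its speed; a pose out of reach is approached as far as the arm can. A call with a gripper value outside its range is refused whole. The fingers move at their own pace and stop on an object; the grip force is fixed at half the most. Time passes only in rows, so rows that do not move let the fingers close. It gives the time, the measured TCP pose, the force, the opening and the grip force at its end, in the units of the state.
- state(): the state, without advancing time (a new reading comes with each control period).
- capture(name): name is "scene" or "top"; returns a dict with "image" (400x640x3 uint8, red, green, blue), "camera_matrix" (3x3 intrinsics, pixels), "dist_coeffs" ([k1, k2, p1, p2, k3] as OpenCV has them; the pictures are not rectified), "rvec" (rotation vector, rad) and "tvec" (3), from world to camera coordinates, as OpenCV has them. Camera axes: x right, y down, z forward; pixel columns grow to the right and rows downward; lengths in m; the calibration is good to about 2 mm. A picture is of the moment at which its call begins. There is no depth.
- job_done(): hands the job in; it is judged then, once.
Trained networks look in the newest picture that a camera, given by its name, has taken for a name from the list of things; names that differ only in an ending like _2 or _b are one class to them, and where a whole thing is asked for, a point or a joint stands for the part that bears it (a point fixed in the world has none). Each returns a list of dicts, best first, with "confidence" (0 to 1); they miss things now and then, are a little off and sometimes report something else, mostly with a low value. They report only what shows in the picture. A call takes as long as a camera call. They do not tell look-alikes from the thing itself.
- spot_in(thing, camera): "uv" ([column, row] in pixels, amid what is visible of it).
- masks_of(thing, camera): "mask" (400x640 bool, what is visible of it) and "uv" ([column, row] in pixels, amid what is visible of it).
The state is a dict: "time": time; "joint_pos": joint angles; "joint_velocities": joint speeds; "joint_efforts": joint torques, N m; "tool_pos": TCP position; "ee_rot": TCP orientation; "contact_force": force on the tool from outside, world axes, zero at the start; "moment": the same for the moment, N m; "gripper_width": opening from 0.0 (shut) to 1.0 (fully open); "finger_force": force on a finger pad.
Only numpy, scipy, OpenCV 4.12 (cv2) and the standard library are available. Lean on these libraries where they do the work, as an engineer would, in place of code of your own. Each camera call takes 0.05 s, during which the arm holds its last target. There are 200 camera calls.

## Working session

There is one attempt and no reset: what is moved stays moved. The work goes in short steps, Python scripts to look and compute and a tool call to move; the robot and the scene stay as the last step left them, time stands still between calls to the robot, and variables do not carry over. Pictures are saved under pics/ and viewed, at most 10 in all, crops included, and the job is handed in when it is done.

Besides the shell and the picture viewer there is one more tool, called after ">>>" by a JSON object that holds its "method" and its "body". play_rows: Moves the arm, as the interface text tells. Its arguments: {"type":"object","properties":{"motion":{"type":"array","items":{"type":"array","items":{"type":"number"}}}},"required":["motion"]}

```bash
mkdir -p pics
python3 - <<'E'
from station import *
import cv2,numpy as np
for c in("scene","top"):
    r=capture(c); cv2.imwrite(f"pics/{c}0.png",r["image"][:,:,::-1]); print(c,r["camera_matrix"],r["dist_coeffs"],cv2.Rodrigues(np.array(r["rvec"]))[0],r["tvec"])
    for t in("spindle","sleeve_grip","paddle_base","paddle_pad","bit","eraser","tape_roll","sharpener","glue_pen"):
        print(t,[(np.round(d["uv"]).tolist(),round(d["confidence"],2)) for d in spot_in(t,c)][:4])
print(state())
E
```

```text
scene [[503.89397755   0.         322.00468031]
 [  0.         503.89397755 204.54089507]
 [  0.           0.           1.        ]] [-0.01012987  0.          0.          0.          0.        ] [[ 0.7501933  -0.66105884 -0.01453387]
 [-0.38016536 -0.41323266 -0.82747391]
 [ 0.54100307  0.62629065 -0.56131604]] [-0.33503689  0.29403883  0.77645458]
spindle [([409.0, 274.0], 0.92), ([323.0, 312.0], 0.73), ([412.0, 239.0], 0.72), ([224.0, 184.0], 0.58)]
sleeve_grip [([326.0, 297.0], 0.8), ([411.0, 258.0], 0.68), ([334.0, 255.0], 0.43)]
paddle_base [([285.0, 194.0], 0.72)]
paddle_pad [([277.0, 183.0], 0.89)]
bit [([284.0, 181.0], 0.75)]
eraser [([308.0, 272.0], 0.57)]
tape_roll [([408.0, 274.0], 0.65), ([332.0, 250.0], 0.62)]
sharpener [([391.0, 236.0], 0.66)]
glue_pen [([224.0, 182.0], 0.74)]
top [[387.82909922   0.         312.6634855 ]
 [  0.         387.82909922 196.86436752]
 [  0.           0.           1.        ]] [-0.03308278  0.          0.          0.          0.        ] [[ 0.1456546  -0.98933385  0.00180773]
 [-0.96513165 -0.14249266 -0.2195831 ]
 [ 0.21749858  0.03023859 -
[... 527 characters left out ...]
0, -6.66318739e-02]), 'joint_velocities': array([-0.00015347,  0.00103453, -0.00087096,  0.00146753,  0.00141391,
       -0.00061529]), 'joint_efforts': array([-1.42609832e-05, -5.43377137e+01, -3.61955810e+01, -7.28537862e-05,
        9.38547237e-04, -2.36178607e-05]), 'tool_pos': array([0.17707226, 0.52070923, 0.30390553]), 'ee_rot': array([[-9.46769932e-01,  3.21911004e-01,  2.16283638e-05],
       [ 3.21911004e-01,  9.46769932e-01,  1.34126848e-05],
       [-1.61593937e-05,  1.96611350e-05, -1.00000000e+00]]), 'contact_force': array([-1.05982823, -0.38067145,  0.8128183 ]), 'moment': array([-0.008982  , -0.02317656, -0.01396638]), 'finger_force': 0.0, 'gripper_width': 0.9998722424331555}
```

View pics/scene0.png

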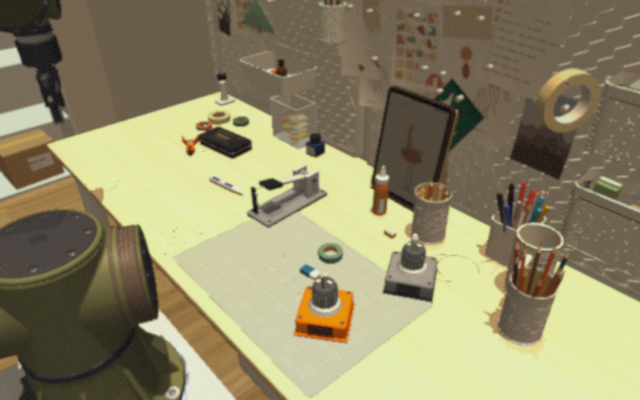

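View pics/top0.png

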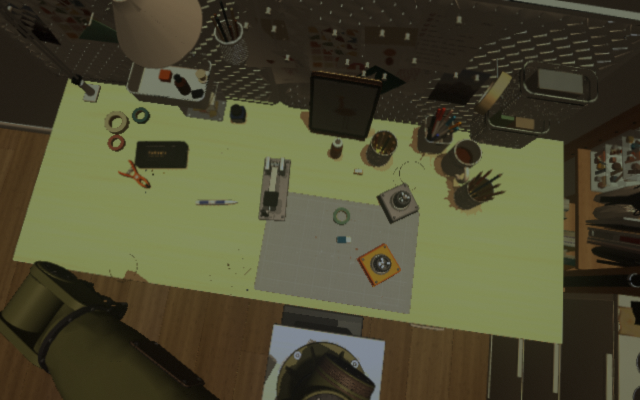

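Two candidates share the spindle shape. One is grey at scene (412,265) / top (398,202); the other is orange at scene (325,312) / top (379,264), and orange is the excluded look-alike. The paddle is at scene (287,193) / top (273,190). I'll confirm this in an enlarged crop.

Run:
```python
import cv2,numpy as np
s=cv2.imread("pics/scene0.png");t=cv2.imread("pics/top0.png")
f=lambda i,u,v,w,h,k:cv2.resize(i[v:v+h,u:u+w],None,fx=k,fy=k,interpolation=cv2.INTER_CUBIC)
a=np.vstack([np.hstack([f(s,375,225,70,80,5),f(t,370,175,64,64,6.25)[:400]*1]) if 0 else np.hstack([f(s,372,228,75,58,5),f(t,365,173,75,58,5)]),np.hstack([f(s,242,160,75,62,5),f(t,240,150,75,62,5)])])
print(a.shape);cv2.imwrite("pics/crop.png",a)
```

```text
(600, 750, 3)
```

View pics/crop.png

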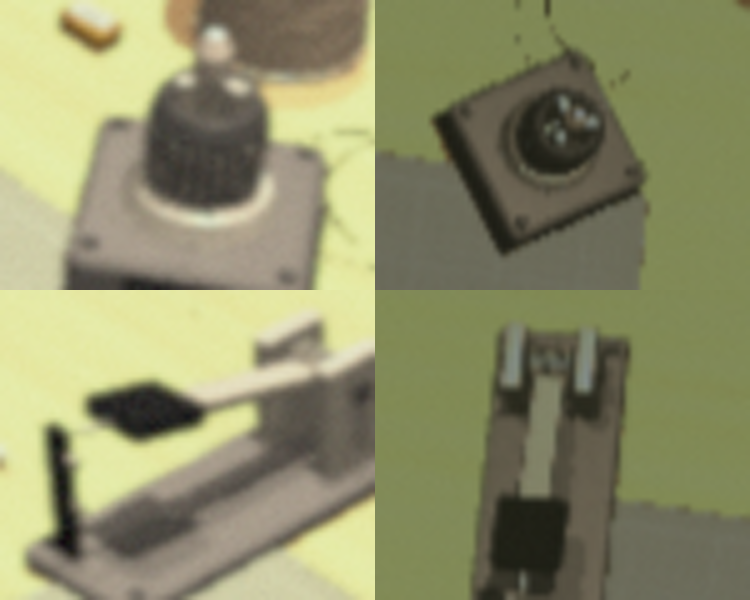

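Grey housing with the dark ribbed chuck and pale bit head is confirmed as the real spindle. The bit head is at scene about (415,237), and the paddle pad centre at scene (271,182) / top (271,199). Next I'll measure positions.

```bash
cat > h.py <<'E'
from station import *
import cv2,numpy as np
from scipy.optimize import least_squares
def cam(n):
    r=capture(n); return r
def ray(r,uv,z):
    R=cv2.Rodrigues(np.array(r["rvec"]))[0];t=np.array(r["tvec"])
    p=cv2.undistortPoints(np.array(uv,float).reshape(-1,1,2),r["camera_matrix"],np.array(r["dist_coeffs"]))[:,0]
    d=np.c_[p,np.ones(len(p))]@R; c=-R.T@t
    return c+d*((np.broadcast_to(z,len(p))-c[2])/d[:,2])[:,None]
def proj(r,P): return cv2.projectPoints(np.array(P,float),np.array(r["rvec"]),np.array(r["tvec"]),r["camera_matrix"],np.array(r["dist_coeffs"]))[0][:,0]
E
python3 - <<'E'
from h import *
S=cam("scene");T=cam("top")
c=lambda pts,ox,oy,u,v:[[(a-ox)/5+u-.4,(b-oy)/5+v-.4] for a,b in pts]
scr_s=c([(120,127),(305,153),(287,275),(88,242)],0,0,372,228)
scr_t=c([(463,115),(575,63),(632,172),(520,222)],375,0,365,173)
hd=c([(214,45)],0,0,372,228)
np.set_printoptions(precision=4,suppress=True)
ps=ray(S,scr_s,.038);pt=ray(T,scr_t,.038)
print("spindle scr",ps,ps.mean(0),pt,pt.mean(0));print("head",ray(S,hd,.110))
print("hd top",ray(T,c([(568,118)],375,0,365,173),.105))
pad_s=c([(88,403),(150,383),(203,410),(140,438)],0,290,242,160)
pad_t=c([(497,497),(567,500),(565,572),(493,568)],375,290,240,150)
for r,p in((S,pad_s),(T,pad_t)):
    q=ray(r,p,.086);print("pad",q,q.mean(0))
# base plate corners
print("plate front-left/…",ray(S,c([(30,560)],0,290,242,160),.012),"post top",ray(S,c([(55,428)],0,290,242,160),.08),
 "plate hinge end top", ray(T,c([(627,340)],375,290,240,150),.012),"cheeks top",ray(T,c([(512,325),(587,327),(512,385),(585,390)],375,290,240,150),.072))
# mask based plate outline
for n,r in(("scene",S),("top",T)):
  for th in("paddle_base","spindle"):
    for m in masks_of(th,n)[:3]:
      print(n,th,m["uv"],m["mask"].sum(),m["confidence"])
for th,u in(("eraser",[344,239]),("tape_roll",[341,216]),("sharpener",[358,172]),("pen",[216,202]),("cup",[382,160]),("bottle",[337,152])):print(th,ray(T,[u],.01))
E
```

```text
spindle scr [[ 0.5506 -0.1015  0.038 ]
 [ 0.5916 -0.1602  0.038 ]
 [ 0.5323 -0.1988  0.038 ]
 [ 0.4919 -0.138   0.038 ]] [ 0.5416 -0.1496  0.038 ] [[ 0.5527 -0.0989  0.038 ]
 [ 0.5937 -0.161   0.038 ]
 [ 0.5333 -0.2001  0.038 ]
 [ 0.4944 -0.1384  0.038 ]] [ 0.5435 -0.1496  0.038 ]
head [[ 0.5419 -0.1482  0.11  ]]
hd top [[ 0.5425 -0.1462  0.105 ]]
pad [[0.4655 0.2318 0.086 ]
 [0.4963 0.2268 0.086 ]
 [0.4997 0.1921 0.086 ]
 [0.4652 0.1924 0.086 ]] [0.4817 0.2108 0.086 ]
pad [[0.5053 0.2378 0.086 ]
 [0.5093 0.1986 0.086 ]
 [0.4686 0.1929 0.086 ]
 [0.465  0.2329 0.086 ]] [0.487  0.2156 0.086 ]
plate front-left/… [[0.4315 0.2404 0.012 ]] post top [[0.4477 0.2328 0.08  ]] plate hinge end top [[0.6304 0.1881 0.012 ]] cheeks top [[0.6107 0.2492 0.072 ]
 [0.6158 0.2059 0.072 ]
 [0.575  0.2429 0.072 ]
 [0.5781 0.2009 0.072 ]]
scene paddle_base [285.6, 194.5] 2593 0.95
scene spindle [322.4, 311.7] 2972 0.74
scene spindle [406.9, 274.8] 2426 0.72
top paddle_base [275.5, 187.1] 1610 0.89
top spindle [396.0, 203.4] 1097 0.66
top spindle [375.7, 263.5] 1084 0.65
eraser [[ 0.4139 -0.0063  0.01  ]]
tape_roll [[0.4803 0.0112 0.01  ]]
sharpener [[ 0.6223 -0.0223  0.01  ]]
pen [[0.4677 0.3863 0.01  ]]
cup [[ 0.6711 -0.0906  0.01  ]]
bottle [[0.6764 0.0493 0.01  ]]
```

Measured positions agree between the two cameras. Spindle axis is about (0.5425, -0.149) and the pad centre about (0.485, 0.214). I'll move above the spindle without turning first.

>>> {"method": "play_rows", "body": {"motion": [[1, -0.0234, -0.0215, 0, 0], [1, -0.0234, -0.0215, 0, 0], [1, -0.0234, -0.0215, 0, 0], [1, -0.0234, -0.0215, 0, 0], [1, -0.0234, -0.0215, 0, 0], [1, -0.0234, -0.0215, 0, 0], [1, -0.0234, -0.0215, 0, 0], [1, -0.0234, -0.0215, 0, 0]]}}

```text
time: 1.97
tool_pos: [0.2993, 0.2962, 0.304]
ee_rot: [[-0.947, 0.322, 0.0], [0.322, 0.947, 0.0], [-0.0, 0.0, -1.0]]
contact_force: [1.0, 0.9, -0.8]
gripper_width: 1.002
finger_force: 0.0
```

>>> {"method": "play_rows", "body": {"motion": [[1, -0.0234, -0.0215, 0, 0], [1, -0.0234, -0.0215, 0, 0], [1, -0.0234, -0.0215, 0, 0], [1, -0.0234, -0.0215, 0, 0], [1, -0.0234, -0.0215, 0, 0], [1, -0.0234, -0.0215, 0, 0], [1, -0.0234, -0.0215, 0, 0], [1, -0.0234, -0.0215, 0, 0]]}}

```text
time: 2.63
tool_pos: [0.4213, 0.0729, 0.3041]
ee_rot: [[-0.947, 0.322, 0.001], [0.322, 0.947, 0.0], [-0.001, 0.0, -1.0]]
contact_force: [0.5, 0.7, -0.5]
gripper_width: 1.002
finger_force: 0.0
```

>>> {"method": "play_rows", "body": {"motion": [[1, -0.0234, -0.0215, 0, 0], [1, -0.0234, -0.0215, 0, 0], [1, -0.0234, -0.0215, 0, 0], [1, -0.0234, -0.0215, 0, 0], [1, -0.0234, -0.0215, 0, 0], [1, -0.0234, -0.0215, 0, 0], [1, -0.0234, -0.0215, 0, 0], [1, -0.0234, -0.0215, 0, 0]]}}

```text
time: 3.3
tool_pos: [0.5431, -0.1502, 0.3039]
ee_rot: [[-0.947, 0.322, 0.0], [0.322, 0.947, -0.0], [-0.0, 0.0, -1.0]]
contact_force: [-0.1, 0.7, 0.1]
gripper_width: 0.994
finger_force: 0.0
```

>>> {"method": "play_rows", "body": {"motion": [[1, 0, 0, 0, 0.11], [1, 0, 0, 0, 0.11], [1, 0, 0, 0, 0.11], [1, 0, 0, 0, 0.11], [1, 0, 0, 0, 0.11], [1, 0, 0, 0, 0.11], [1, 0, 0, 0, 0.11], [1, 0, 0, 0, 0]]}}

```text
time: 3.97
tool_pos: [0.5426, -0.1486, 0.3038]
ee_rot: [[-0.451, 0.893, -0.0], [0.893, 0.451, 0.0], [0.0, -0.0, -1.0]]
contact_force: [0.8, -0.6, 0.3]
gripper_width: 0.999
finger_force: 0.0
```

```bash
cat >> h.py <<'E'
def delta(x,y,z):
    s=state(); print("t",s["time"],"q",np.round(s["joint_pos"],3),"p",np.round(s["tool_pos"],4),"F",np.round(s["contact_force"],1),"w",round(s["gripper_width"],3)); print("d",np.round(s["ee_rot"].T@(np.array([x,y,z])-s["tool_pos"]),4)); print(np.round(s["ee_rot"],3))
E
python3 -c "
from h import *
delta(.5425,-.149,.127)"
```

```text
t 3.9667 q [-0.332  0.328  1.484 -0.     1.329 -0.8  ] p [ 0.5426 -0.1486  0.3038] F [ 0.8 -0.6  0.3] w 0.999
d [-0.0003 -0.0003  0.1768]
[[-0.451  0.893 -0.   ]
 [ 0.893  0.451  0.   ]
 [ 0.    -0.    -1.   ]]
```

>>> {"method": "play_rows", "body": {"motion": [[1, 0, 0, 0.027, 0], [1, 0, 0, 0.03, 0], [1, 0, 0, 0.03, 0], [1, 0, 0, 0.03, 0], [1, 0, 0, 0.03, 0], [1, 0, 0, 0.02, 0], [1, 0, 0, 0.01, 0], [1, 0, 0, 0, 0]]}}

```text
time: 4.63
tool_pos: [0.542, -0.1484, 0.125]
ee_rot: [[-0.458, 0.889, -0.003], [0.889, 0.458, 0.001], [0.002, -0.002, -1.0]]
contact_force: [0.1, 0.1, 0.0]
gripper_width: 0.998
finger_force: 0.0
```

>>> {"method": "play_rows", "body": {"motion": [[-1, 0, 0, 0, 0], [-1, 0, 0, 0, 0], [-1, 0, 0, 0, 0], [-1, 0, 0, 0, 0], [-1, 0, 0, 0, 0], [-1, 0, 0, 0, 0], [-1, 0, 0, 0, 0], [-1, 0, 0, 0, 0]]}}

```text
time: 5.3
tool_pos: [0.5429, -0.1489, 0.1287]
ee_rot: [[-0.456, 0.89, 0.001], [0.89, 0.456, -0.001], [-0.002, 0.001, -1.0]]
contact_force: [-6.2, 0.3, 10.9]
gripper_width: 0.505
finger_force: 59.8
```

```bash
python3 -c "
from h import *
delta(.5425,-.149,.127);print(state()['moment'],state()['finger_force'])"
```

```text
t 5.3 q [-0.333  0.531  1.638 -0.     0.97  -0.806] p [ 0.5429 -0.1489  0.1287] F [-6.2  0.3 10.9] w 0.505
d [ 0.0001 -0.0004  0.0017]
[[-0.456  0.89   0.001]
 [ 0.89   0.456 -0.001]
 [-0.002  0.001 -1.   ]]
[-0.14578721  1.10326666 -0.18833176] 59.78155787684955
```

The sleeve is gripped (about 43 mm opening). Now I'll turn it clockwise.

>>> {"method": "play_rows", "body": {"motion": [[-1, 0, 0, 0, 0.08], [-1, 0, 0, 0, 0.08], [-1, 0, 0, 0, 0.08], [-1, 0, 0, 0, 0.08], [-1, 0, 0, 0, 0.08], [-1, 0, 0, 0, 0.08], [-1, 0, 0, 0, 0.08], [-1, 0, 0, 0, 0]]}}

```text
time: 5.97
tool_pos: [0.5441, -0.1486, 0.1288]
ee_rot: [[0.091, 0.996, 0.005], [0.996, -0.091, -0.001], [-0.001, 0.005, -1.0]]
contact_force: [7.7, 1.8, 3.7]
gripper_width: 0.501
finger_force: 61.5
```

```bash
python3 -c "
from h import *
delta(.5425,-.149,.127);print(state()['moment'],state()['finger_force'])"
```

```text
t 5.9667 q [-3.320e-01  5.320e-01  1.637e+00  1.000e-03  9.680e-01 -2.410e-01] p [ 0.5441 -0.1486  0.1288] F [7.7 1.8 3.7] w 0.501
d [-0.0005 -0.0015  0.0018]
[[ 0.091  0.996  0.005]
 [ 0.996 -0.091 -0.001]
 [-0.001  0.005 -1.   ]]
[ 0.25179932 -0.87322281 -0.22963926] 61.501481492305174
```

>>> {"method": "play_rows", "body": {"motion": [[-1, 0, 0, 0, 0.06], [-1, 0, 0, 0, 0.06], [-1, 0, 0, 0, 0.06], [-1, 0, 0, 0, 0.06], [-1, 0, 0, 0, 0.06], [-1, 0, 0, 0, 0.06], [-1, 0, 0, 0, 0.0], [-1, 0, 0, 0, 0]]}}

```text
time: 6.63
tool_pos: [0.5448, -0.1488, 0.1289]
ee_rot: [[0.432, 0.902, 0.008], [0.902, -0.432, -0.002], [0.002, 0.007, -1.0]]
contact_force: [17.6, -1.0, -2.3]
gripper_width: 0.504
finger_force: 62.2
```

```bash
python3 -c "
from h import *
delta(.5425,-.149,.127);print(state()['moment'],state()['finger_force'])"
```

```text
t 6.6333 q [-3.320e-01  5.320e-01  1.636e+00  1.000e-03  9.650e-01  1.150e-01] p [ 0.5448 -0.1488  0.1289] F [17.6 -1.  -2.3] w 0.504
d [-0.0012 -0.002   0.0018]
[[ 0.432  0.902  0.008]
 [ 0.902 -0.432 -0.002]
 [ 0.002  0.007 -1.   ]]
[ 0.13050846 -2.2141404  -0.1207761 ] 62.164650888880715
```

>>> {"method": "play_rows", "body": {"motion": [[-1, 0, 0, 0, 0.04], [-1, 0, 0, 0, 0.04], [-1, 0, 0, 0, 0.04], [-1, 0, 0, 0, 0.04], [-1, 0, 0, 0, 0.0], [-1, 0, 0, 0, 0.0]]}}

```text
time: 7.13
tool_pos: [0.5453, -0.1487, 0.1289]
ee_rot: [[0.569, 0.822, 0.009], [0.822, -0.569, -0.002], [0.003, 0.009, -1.0]]
contact_force: [22.4, 0.6, -5.9]
gripper_width: 0.503
finger_force: 63.2
```

```bash
python3 -c "
from h import *
delta(.5425,-.149,.127);print(state()['moment'],state()['finger_force'])"
```

```text
t 7.1333 q [-3.310e-01  5.330e-01  1.635e+00  1.000e-03  9.640e-01  2.730e-01] p [ 0.5453 -0.1487  0.1289] F [22.4  0.6 -5.9] w 0.503
d [-0.0019 -0.0022  0.0018]
[[ 0.569  0.822  0.009]
 [ 0.822 -0.569 -0.002]
 [ 0.003  0.009 -1.   ]]
[ 0.28192542 -3.21914325  0.93524848] 63.18766869662795
```

>>> {"method": "play_rows", "body": {"motion": [[-1, 0.001, 0.0015, 0, 0.03], [-1, 0, 0, 0, 0.03], [-1, 0, 0, 0, 0.03], [-1, 0, 0, 0, 0.0], [-1, 0, 0, 0, 0.0]]}}

```text
time: 7.55
tool_pos: [0.5467, -0.148, 0.1288]
ee_rot: [[0.64, 0.768, 0.007], [0.768, -0.64, -0.001], [0.004, 0.006, -1.0]]
contact_force: [16.9, 7.7, -1.8]
gripper_width: 0.498
finger_force: 61.5
```

```bash
python3 -c "
from h import *
delta(.5425,-.149,.127);print(state()['moment'],state()['finger_force'])"
```

```text
t 7.55 q [-0.329  0.536  1.631  0.002  0.968  0.364] p [ 0.5467 -0.148   0.1288] F [16.9  7.7 -1.8] w 0.498
d [-0.0035 -0.0026  0.0018]
[[ 0.64   0.768  0.007]
 [ 0.768 -0.64  -0.001]
 [ 0.004  0.006 -1.   ]]
[ 1.1913226  -2.57173241  1.00176641] 61.4774739339191
```

>>> {"method": "play_rows", "body": {"motion": [[-1, 0, 0, 0, 0.03], [-1, 0, 0, 0, 0.03], [-1, 0, 0, 0, 0.03], [-1, 0, 0, 0, 0.0], [-1, 0, 0, 0, 0.0]]}}

```text
time: 7.97
tool_pos: [0.5465, -0.1488, 0.129]
ee_rot: [[0.706, 0.708, 0.007], [0.708, -0.706, -0.002], [0.003, 0.007, -1.0]]
contact_force: [12.1, 1.9, 1.3]
gripper_width: 0.502
finger_force: 74.2
```

```bash
python3 -c "
from h import *
delta(.5425,-.149,.127);print(state()['moment'],state()['finger_force'])"
```

```text
t 7.9667 q [-0.33   0.535  1.631 -0.     0.968  0.454] p [ 0.5465 -0.1488  0.129 ] F [12.1  1.9  1.3] w 0.502
d [-0.003  -0.0027  0.002 ]
[[ 0.706  0.708  0.007]
 [ 0.708 -0.706 -0.002]
 [ 0.003  0.007 -1.   ]]
[-0.07971026 -2.0658224   1.27413449] 74.24122979748063
```

>>> {"method": "play_rows", "body": {"motion": [[-1, 0, 0, 0, 0.03], [-1, 0, 0, 0, 0.03], [-1, 0, 0, 0, 0.03], [-1, 0, 0, 0, 0.03], [-1, 0, 0, 0, 0.0]]}}

```text
time: 8.38
tool_pos: [0.545, -0.1505, 0.1289]
ee_rot: [[0.788, 0.616, 0.003], [0.616, -0.788, -0.004], [-0.0, 0.005, -1.0]]
contact_force: [-3.3, -14.3, 7.9]
gripper_width: 0.5
finger_force: 93.4
```

```bash
python3 -c "
from h import *
delta(.5445,-.1505,.127);print(state()['moment'],state()['finger_force'])"
```

```text
t 8.3833 q [-0.333  0.535  1.632 -0.004  0.971  0.576] p [ 0.545  -0.1505  0.1289] F [ -3.3 -14.3   7.9] w 0.5
d [-0.0004 -0.0003  0.0019]
[[ 0.788  0.616  0.003]
 [ 0.616 -0.788 -0.004]
 [-0.     0.005 -1.   ]]
[-2.60183682  0.67362679  0.81462454] 93.43687256332487
```

The fingers now slip on the sleeve, so it is probably at the stop. I'll re-grip centred to verify.

>>> {"method": "play_rows", "body": {"motion": [[1, 0, 0, 0, 0], [1, 0, 0, 0, 0], [1, 0, 0, 0, 0], [1, 0, 0, 0, 0], [1, 0, 0, 0, 0], [1, 0, 0, 0, 0]]}}

```text
time: 8.88
tool_pos: [0.5445, -0.1485, 0.1269]
ee_rot: [[0.788, 0.616, 0.0], [0.616, -0.788, 0.0], [0.0, -0.0, -1.0]]
contact_force: [-0.2, -0.2, 0.6]
gripper_width: 1.002
finger_force: 0.0
```

Run:
```python
from h import *
delta(.5445,-.1505,.127)
S=cam("scene");T=cam("top")
f=lambda i,u,v:cv2.resize(i[v:v+70,u:u+80,::-1],None,fx=5,fy=5,interpolation=cv2.INTER_CUBIC)
cv2.imwrite("pics/grip1.png",np.hstack([f(S["image"],372,220),f(T["image"],362,165)]))
```

```text
t 8.8833 q [-0.331  0.537  1.634  0.     0.97   0.576] p [ 0.5445 -0.1485  0.1269] F [-0.2 -0.2  0.6] w 1.002
d [-0.0012  0.0016 -0.0001]
[[ 0.788  0.616  0.   ]
 [ 0.616 -0.788  0.   ]
 [ 0.    -0.    -1.   ]]
```

View pics/grip1.png

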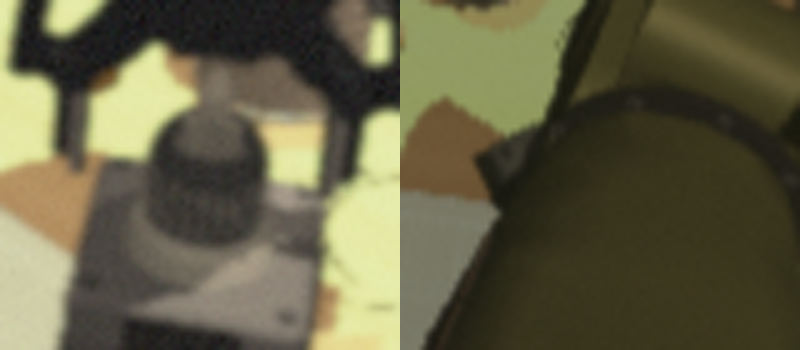

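The scene crop shows the bit upright in the chuck, with the open fingers on either side. I'll re-centre, close and test the turn.

>>> {"method": "play_rows", "body": {"motion": [[1, -0.001, 0.0015, 0, 0], [-1, 0, 0, 0, 0], [-1, 0, 0, 0, 0], [-1, 0, 0, 0, 0], [-1, 0, 0, 0, 0], [-1, 0, 0, 0, 0], [-1, 0, 0, 0, 0], [-1, 0, 0, 0, 0]]}}

```text
time: 9.65
tool_pos: [0.5449, -0.1509, 0.1275]
ee_rot: [[0.788, 0.616, 0.002], [0.616, -0.788, -0.001], [0.001, 0.002, -1.0]]
contact_force: [1.6, -5.1, 5.4]
gripper_width: 0.51
finger_force: 60.9
```

```bash
python3 -c "
from h import *
delta(.5445,-.1505,.127);print(state()['moment'],state()['finger_force'])"
```

```text
t 9.65 q [-3.350e-01  5.380e-01  1.631e+00 -1.000e-03  9.710e-01  5.720e-01] p [ 0.5449 -0.1509  0.1275] F [ 1.6 -5.1  5.4] w 0.51
d [-0.0001 -0.0006  0.0005]
[[ 0.788  0.616  0.002]
 [ 0.616 -0.788 -0.001]
 [ 0.001  0.002 -1.   ]]
[-0.98369767 -0.17226765  0.16558883] 60.874109821161255
```

>>> {"method": "play_rows", "body": {"motion": [[-1, 0, 0, 0, 0.03], [-1, 0, 0, 0, 0.03], [-1, 0, 0, 0, 0.0], [-1, 0, 0, 0, 0]]}}

```text
time: 9.98
tool_pos: [0.5457, -0.1504, 0.1276]
ee_rot: [[0.823, 0.568, 0.004], [0.568, -0.823, -0.001], [0.003, 0.003, -1.0]]
contact_force: [8.3, -0.8, 2.1]
gripper_width: 0.51
finger_force: 63.8
```

```bash
python3 -c "
from h import *
delta(.5445,-.1505,.127);print(state()['moment'],state()['finger_force'])"
```

```text
t 9.9833 q [-3.340e-01  5.380e-01  1.631e+00  1.000e-03  9.690e-01  6.320e-01] p [ 0.5457 -0.1504  0.1276] F [ 8.3 -0.8  2.1] w 0.51
d [-0.001  -0.0006  0.0005]
[[ 0.823  0.568  0.004]
 [ 0.568 -0.823 -0.001]
 [ 0.003  0.003 -1.   ]]
[-0.18407122 -1.49769578  0.57387901] 63.819217982527334
```

>>> {"method": "play_rows", "body": {"motion": [[-1, 0, 0, 0, 0.03], [-1, 0, 0, 0, 0.03], [-1, 0, 0, 0, 0.03], [-1, 0, 0, 0, 0.03], [-1, 0, 0, 0, 0.03], [-1, 0, 0, 0, 0.03], [-1, 0, 0, 0, 0.0], [-1, 0, 0, 0, 0]]}}

```text
time: 10.65
tool_pos: [0.5456, -0.1508, 0.1276]
ee_rot: [[0.911, 0.412, 0.003], [0.412, -0.911, -0.001], [0.002, 0.003, -1.0]]
contact_force: [6.3, -3.4, 3.1]
gripper_width: 0.508
finger_force: 61.1
```

```bash
python3 -c "
from h import *
delta(.5445,-.1505,.127);print(state()['moment'],state()['finger_force'])"
```

```text
t 10.65 q [-0.334  0.538  1.631 -0.     0.969  0.812] p [ 0.5456 -0.1508  0.1276] F [ 6.3 -3.4  3.1] w 0.508
d [-0.0009 -0.0007  0.0006]
[[ 0.911  0.412  0.003]
 [ 0.412 -0.911 -0.001]
 [ 0.002  0.003 -1.   ]]
[-0.78482308 -1.22110798  0.68075717] 61.143945552175865
```

The fingers slip at about 0.6 N m here, which doesn't yet prove the sleeve is at the stop. I'll back off a little and record torque against angle to find out.

```bash
cat > m.py <<'E'
from station import *
import numpy as np
s=state();R=s["ee_rot"];print("yaw",round(np.arctan2(R[1,0],R[0,0]),3),"mz",round(s["moment"][2],3),"p",np.round(s["tool_pos"],4),"F",np.round(s["contact_force"],1),"w",round(s["gripper_width"],3))
E
python3 m.py
```

```text
yaw 0.425 mz 0.681 p [ 0.5456 -0.1508  0.1276] F [ 6.3 -3.4  3.1] w 0.508
```

>>> {"method": "play_rows", "body": {"motion": [[-1, 0, 0, 0, -0.05], [-1, 0, 0, 0, 0]]}}

```text
time: 10.82
tool_pos: [0.5455, -0.1508, 0.1276]
ee_rot: [[0.889, 0.459, 0.003], [0.459, -0.889, -0.001], [0.002, 0.002, -1.0]]
contact_force: [7.1, -3.6, 2.5]
gripper_width: 0.508
finger_force: 61.8
```

```bash
python3 m.py
```

```text
yaw 0.477 mz 0.288 p [ 0.5455 -0.1508  0.1276] F [ 7.1 -3.6  2.5] w 0.508
```

>>> {"method": "play_rows", "body": {"motion": [[-1, 0, 0, 0, -0.05], [-1, 0, 0, 0, -0.05], [-1, 0, 0, 0, 0]]}}

```text
time: 11.07
tool_pos: [0.5455, -0.1506, 0.1276]
ee_rot: [[0.838, 0.545, 0.003], [0.545, -0.838, -0.001], [0.002, 0.002, -1.0]]
contact_force: [6.2, -3.1, 2.8]
gripper_width: 0.503
finger_force: 61.8
```

```bash
python3 m.py
```

```text
yaw 0.577 mz 0.197 p [ 0.5455 -0.1506  0.1276] F [ 6.2 -3.1  2.8] w 0.503
```

>>> {"method": "play_rows", "body": {"motion": [[-1, 0, 0, 0, -0.05], [-1, 0, 0, 0, -0.05], [-1, 0, 0, 0, 0]]}}

```text
time: 11.32
tool_pos: [0.5454, -0.1505, 0.1276]
ee_rot: [[0.78, 0.626, 0.003], [0.626, -0.78, -0.0], [0.002, 0.002, -1.0]]
contact_force: [5.9, -1.2, 3.8]
gripper_width: 0.508
finger_force: 62.0
```

```bash
python3 m.py
```

```text
yaw 0.677 mz 0.215 p [ 0.5454 -0.1505  0.1276] F [ 5.9 -1.2  3.8] w 0.508
```

>>> {"method": "play_rows", "body": {"motion": [[-1, 0, 0, 0, 0.05], [-1, 0, 0, 0, 0.05], [-1, 0, 0, 0, 0]]}}

```text
time: 11.57
tool_pos: [0.5455, -0.1506, 0.1276]
ee_rot: [[0.842, 0.54, 0.003], [0.54, -0.842, -0.001], [0.002, 0.002, -1.0]]
contact_force: [5.8, -2.8, 3.1]
gripper_width: 0.508
finger_force: 62.5
```

```bash
python3 m.py
```

```text
yaw 0.571 mz -0.208 p [ 0.5455 -0.1506  0.1276] F [ 5.8 -2.8  3.1] w 0.508
```

>>> {"method": "play_rows", "body": {"motion": [[-1, 0, 0, 0, 0.05], [-1, 0, 0, 0, 0.05], [-1, 0, 0, 0, 0]]}}

```text
time: 11.82
tool_pos: [0.5456, -0.1507, 0.1276]
ee_rot: [[0.891, 0.454, 0.003], [0.454, -0.891, -0.001], [0.003, 0.003, -1.0]]
contact_force: [6.7, -3.6, 2.2]
gripper_width: 0.509
finger_force: 62.4
```

```bash
python3 m.py
```

```text
yaw 0.471 mz -0.077 p [ 0.5456 -0.1507  0.1276] F [ 6.7 -3.6  2.2] w 0.509
```

>>> {"method": "play_rows", "body": {"motion": [[-1, 0, 0, 0, 0.05], [-1, 0, 0, 0, 0]]}}

```text
time: 11.98
tool_pos: [0.5456, -0.1508, 0.1276]
ee_rot: [[0.912, 0.41, 0.003], [0.41, -0.912, -0.002], [0.003, 0.003, -1.0]]
contact_force: [7.2, -3.7, 2.2]
gripper_width: 0.506
finger_force: 61.3
```

```bash
python3 m.py
```

```text
yaw 0.422 mz 0.792 p [ 0.5456 -0.1508  0.1276] F [ 7.2 -3.7  2.2] w 0.506
```

>>> {"method": "play_rows", "body": {"motion": [[-1, 0, 0, 0, 0.05], [-1, 0, 0, 0, 0]]}}

```text
time: 12.15
tool_pos: [0.5457, -0.1508, 0.1276]
ee_rot: [[0.932, 0.363, 0.004], [0.363, -0.932, -0.001], [0.003, 0.003, -1.0]]
contact_force: [9.0, -4.7, 1.9]
gripper_width: 0.507
finger_force: 61.3
```

```bash
python3 m.py
```

```text
yaw 0.371 mz 0.24 p [ 0.5457 -0.1508  0.1276] F [ 9.  -4.7  1.9] w 0.507
```

>>> {"method": "play_rows", "body": {"motion": [[-1, 0, 0, 0, 0.05], [-1, 0, 0, 0, 0.05], [-1, 0, 0, 0, 0]]}}

```text
time: 12.4
tool_pos: [0.5457, -0.151, 0.1276]
ee_rot: [[0.963, 0.269, 0.004], [0.269, -0.963, -0.002], [0.003, 0.003, -1.0]]
contact_force: [7.7, -7.2, 2.4]
gripper_width: 0.497
finger_force: 61.3
```

```bash
python3 m.py
```

```text
yaw 0.272 mz 0.761 p [ 0.5457 -0.151   0.1276] F [ 7.7 -7.2  2.4] w 0.497
```

Torque rises sharply at the same yaw both times. The wall came after 0.92 to 1.08 rad of turning, so it can't be the 0.9 rad jaw touch, where the torque stayed low. It must be the stop. I'll release and rise.

>>> {"method": "play_rows", "body": {"motion": [[1, 0, 0, 0, 0], [1, 0, 0, 0, 0], [1, 0, 0, 0, 0], [1, 0, 0, 0, 0], [1, 0, 0, 0, 0], [1, 0, 0, 0, 0]]}}

```text
time: 12.9
tool_pos: [0.5445, -0.1504, 0.1268]
ee_rot: [[0.963, 0.27, -0.0], [0.27, -0.963, 0.0], [-0.0, -0.0, -1.0]]
contact_force: [0.5, -0.7, -0.3]
gripper_width: 1.001
finger_force: 0.0
```

>>> {"method": "play_rows", "body": {"motion": [[1, 0, 0, -0.01, 0], [1, 0, 0, -0.02, 0], [1, 0, 0, -0.03, 0], [1, 0, 0, -0.03, 0], [1, 0, 0, -0.03, 0], [1, 0, 0, -0.03, 0], [1, 0, 0, 0, 0]]}}

```text
time: 13.48
tool_pos: [0.5456, -0.1508, 0.2839]
ee_rot: [[0.963, 0.27, 0.009], [0.27, -0.963, -0.003], [0.008, 0.005, -1.0]]
contact_force: [-0.8, -1.1, 0.0]
gripper_width: 1.003
finger_force: 0.0
```

Run:
```python
from h import *
delta(.485,.214,.18)
```

```text
t 13.4833 q [-0.334  0.348  1.504  0.     1.279  0.963] p [ 0.5456 -0.1508  0.2839] F [-0.8 -1.1  0. ] w 1.003
d [ 0.0395 -0.3681  0.1022]
[[ 0.963  0.27   0.009]
 [ 0.27  -0.963 -0.003]
 [ 0.008  0.005 -1.   ]]
```

>>> {"method": "play_rows", "body": {"motion": [[-1, 0.0033, -0.0306, 0, 0], [-1, 0.0033, -0.0306, 0, 0], [-1, 0.0033, -0.0306, 0, 0], [-1, 0.0033, -0.0306, 0, 0], [-1, 0.0033, -0.0306, 0, 0], [-1, 0.0033, -0.0306, 0, 0], [-1, 0.0033, -0.0306, 0, 0], [-1, 0.0033, -0.0306, 0, 0]]}}

```text
time: 14.15
tool_pos: [0.5032, 0.0938, 0.2776]
ee_rot: [[0.963, 0.27, 0.001], [0.27, -0.963, 0.0], [0.001, 0.0, -1.0]]
contact_force: [0.1, -0.3, -1.0]
gripper_width: 0.0
finger_force: 0.0
```

>>> {"method": "play_rows", "body": {"motion": [[-1, 0.0033, -0.0306, 0, 0], [-1, 0.0033, -0.0306, 0, 0], [-1, 0.0033, -0.0306, 0, 0], [-1, 0.0033, -0.0306, 0, 0], [-1, 0, 0, 0.03, 0], [-1, 0, 0, 0.03, 0], [-1, 0, 0, 0.03, 0], [-1, 0, 0, 0, 0]]}}

```text
time: 14.82
tool_pos: [0.4815, 0.2133, 0.1824]
ee_rot: [[0.963, 0.271, -0.007], [0.271, -0.963, -0.003], [-0.008, 0.001, -1.0]]
contact_force: [-1.3, 0.4, -0.8]
gripper_width: -0.002
finger_force: 0.0
```

Run:
```python
from h import *
delta(.486,.2135,.136)
S=cam("scene");T=cam("top")
f=lambda i,u,v:cv2.resize(i[v:v+75,u:u+80,::-1],None,fx=5,fy=5,interpolation=cv2.INTER_CUBIC)
cv2.imwrite("pics/pad1.png",np.hstack([f(S["image"],240,148),f(S["image"],372,220)]))
```

```text
t 14.8167 q [0.347 0.386 1.709 0.    1.054 1.644] p [0.4815 0.2133 0.1824] F [-1.3  0.4 -0.8] w -0.002
d [0.0047 0.001  0.0463]
[[ 0.963  0.271 -0.007]
 [ 0.271 -0.963 -0.003]
 [-0.008  0.001 -1.   ]]
```

View pics/pad1.png

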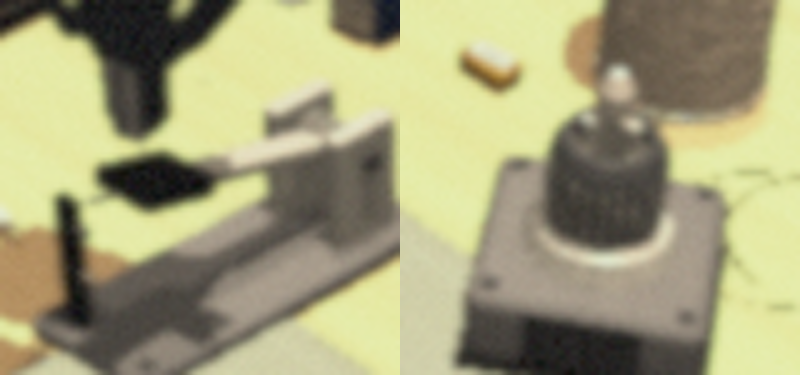

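The left crop shows the closed fingertips just above the pad (near crop pixel (138,135)) with the paddle still up. The right crop shows the bit upright in the chuck and the spindle clear. Now I'll press slowly.

>>> {"method": "play_rows", "body": {"motion": [[-1, 0.003, 0, 0.01, 0], [-1, 0, 0, 0.01, 0], [-1, 0, 0, 0.004, 0], [-1, 0, 0, 0.003, 0], [-1, 0, 0, 0, 0]]}}

```text
time: 15.33
tool_pos: [0.4863, 0.2145, 0.1598]
ee_rot: [[0.963, 0.27, -0.0], [0.27, -0.963, -0.0], [-0.0, -0.0, -1.0]]
contact_force: [-1.4, 0.3, 4.9]
gripper_width: 0.001
finger_force: 2.0
```

>>> {"method": "play_rows", "body": {"motion": [[-1, 0, 0, 0.003, 0], [-1, 0, 0, 0.003, 0], [-1, 0, 0, 0.003, 0], [-1, 0, 0, 0, 0], [-1, 0, 0, 0, 0]]}}

```text
time: 15.75
tool_pos: [0.4865, 0.2147, 0.1515]
ee_rot: [[0.963, 0.27, 0.001], [0.27, -0.963, 0.0], [0.001, -0.0, -1.0]]
contact_force: [-2.7, 0.1, 5.4]
gripper_width: -0.001
finger_force: 2.5
```

Run:
```python
from h import *
delta(.486,.2135,.136)
```

```text
t 15.75 q [0.347 0.439 1.718 0.    0.984 1.644] p [0.4865 0.2147 0.1515] F [-2.7  0.1  5.4] w -0.001
d [-0.0008  0.001   0.0155]
[[ 0.963  0.27   0.001]
 [ 0.27  -0.963  0.   ]
 [ 0.001 -0.    -1.   ]]
```

>>> {"method": "play_rows", "body": {"motion": [[-1, 0, 0, 0.003, 0], [-1, 0, 0, 0.003, 0], [-1, 0, 0, 0.003, 0], [-1, 0, 0, 0.003, 0], [-1, 0, 0, 0.002, 0], [-1, 0, 0, 0.001, 0], [-1, 0, 0, 0, 0], [-1, 0, 0, 0, 0]]}}

```text
time: 16.42
tool_pos: [0.4862, 0.2147, 0.1365]
ee_rot: [[0.963, 0.27, -0.0], [0.27, -0.963, 0.0], [-0.0, -0.0, -1.0]]
contact_force: [-4.8, 0.4, 7.7]
gripper_width: -0.002
finger_force: 3.6
```

>>> {"method": "play_rows", "body": {"motion": [[-1, 0, 0, 0, 0], [-1, 0, 0, 0, 0], [-1, 0, 0, 0, 0], [-1, 0, 0, 0, 0], [-1, 0, 0, 0, 0], [-1, 0, 0, 0, 0]]}}

```text
time: 16.92
tool_pos: [0.4862, 0.2147, 0.1366]
ee_rot: [[0.963, 0.27, -0.0], [0.27, -0.963, 0.0], [-0.0, -0.0, -1.0]]
contact_force: [-4.6, -0.7, 7.3]
gripper_width: 0.005
finger_force: 3.6
```

Run:
```python
from h import *
delta(.486,.2135,.136)
S=cam("scene")
f=lambda i,u,v:cv2.resize(i[v:v+75,u:u+80,::-1],None,fx=5,fy=5,interpolation=cv2.INTER_CUBIC)
cv2.imwrite("pics/pad2.png",np.hstack([f(S["image"],240,148),f(S["image"],372,220)]))
```

```text
t 16.9167 q [0.347 0.461 1.726 0.    0.954 1.644] p [0.4862 0.2147 0.1366] F [-4.6 -0.7  7.3] w 0.005
d [-0.0005  0.0011  0.0006]
[[ 0.963  0.27  -0.   ]
 [ 0.27  -0.963  0.   ]
 [-0.    -0.    -1.   ]]
```

View pics/pad2.png

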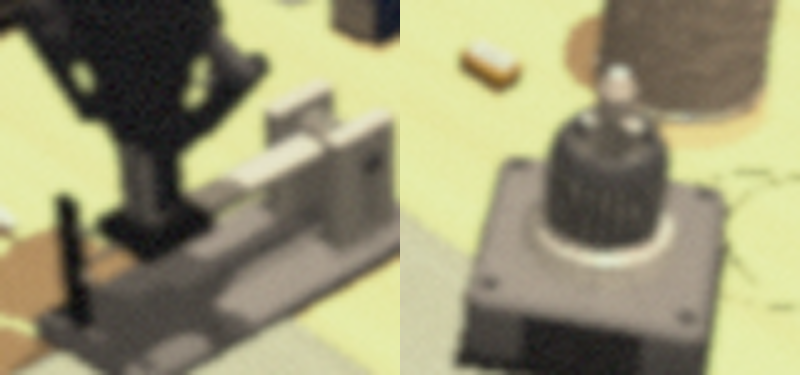

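The left crop shows the pad level, held by the fingers at crop (155,230), with the pointer mid-gauge. The right crop shows the bit still upright. Fingertip height (about 63.5 mm) and force (about 7.5 N) both match roughly 0.2 rad, so I'm handing in.

```bash
python3 -c "
from station import *
print(job_done())"
```

```text
the job is handed in; nothing more can be done
None
```

I turned the sleeve clockwise to its stop with the bit standing upright in the jaws, then pressed the paddle to about 0.2 rad, between the pegs, and handed the job in at about 17 s while still holding it; no verdict came back, and I inferred the stop and clamping from torque and pictures, not from a reading.

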